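Mount a bottle holder on the agitator deck

ROBOT

A 6-joint arm with a two-finger parallel gripper is mounted at the origin on the work surface. World frame = base frame: x ahead of the robot, y to its left, z up, the work surface at z = 0. Lengths are in mm, angles in rad, forces in N, time in s.
With the tool pointing down it reaches from about 275 to 1000 mm from the base axis. Payload 8.4 kg.
Tool frame: the origin (TCP) lies at the very end of the fingers, on their centre line; the grasp point (between the pads) lies 19 mm behind it; z points along the fingers, y is the line along which they close (so a half turn about z gives the same grasp; the last joint's range is limited). The gripper opens to 85 mm and grips with 20 to 120 N. Pads are 22 mm wide; open, the fingers measure 114 mm over their backs; the gripper's body (76 mm by 85 mm) begins 54 mm behind the grasp point. The pads swing forward as they close: fully open they stand 13 mm farther back than shut.
Start: joints at [1.1, 0.353, 1.633, -0, 1.155, -0.002], TCP at [282.384, 557.572, 201.181] pointing down, gripper open.
Joint ranges: [-2.63, 2.63], [-0.92, 2.1], [0.06, 2.66], [-1.3, 4.44], [0, 2.69], [-3.02, 3.02]. Speed limits (rad/s): [2.22, 2.22, 2.79, 3.14, 3.14, 3.14].

INTERFACE

Orientations are given as [roll, pitch, yaw] about the fixed x, y, z axes, in that order (R = Rz(yaw) Ry(pitch) Rx(roll)).
In Python, from rig import r, vision gives the robot as it stands. The module is installed in compiled form; this text tells all that it offers.
- The arm moves only by the tool play_rows, never from a script. Its argument "steps" is a list of rows, each an object with "delta_pos": the shift along the tool's x, y, z in cm, a list of three; "yaw": the turn about the tool's z in rad; "jaw": the opening in per cent of the stroke, from 0 (shut) to 100 (fully open). A call has exactly 8 rows; each row is the pose to reach, as a shift and turn from the pose commanded when the call began, along the tool's axes at that moment; what a row does not reach only later rows make up. A row lasts 1/10 s, in which the tool goes at most 50 mm and 8.59 degrees, less where a joint would pass 70% of its speed; a pose out of reach is approached as far as the arm can. A call with a gripper value outside its range is refused whole. The fingers move at their own pace and stop on an object; "grip_force" is the grip in N (left out, the last holds). Time passes only in rows, so rows that repeat a pose let the fingers close, or fill a call up. It gives the time, the measured TCP pose, the force, the opening and the grip force at its end, in the units of the state.
- r.sense(): the state, without advancing time (a new reading comes with each control period).
- vision.grab_frame(name): name is "scene" or "top"; returns (picture, depth): 480x640x3 uint8, red, green, blue; 480x640 float32, mm along the optical axis (not along the pixel's ray), 0 where there is no reading.
- vision.calibration(name): a dict with "mtx" (3x3 intrinsics, pixels), "k1" (the pictures are not rectified: a ray, as slopes to the right and down, at radius r is drawn at 1 + k1 r^2 times it, then the intrinsics apply), "extrinsics" (4x4, takes a point from camera to world coordinates). Camera axes: x right, y down, z forward; pixel columns grow to the right and rows downward; lengths in mm; the calibration is good to about 2 mm. A picture is of the moment at which its call begins. calibration takes no time and is no camera call.
- r.sign_off(): hands the job in; it is judged then, once.
Trained networks look in the newest picture that a camera, given by its name, has taken for a name from the list of things; names that differ only in an ending like _2 or _b are one class to them, and where a whole thing is asked for, a point or a joint stands for the part that bears it (a point fixed in the world has none). Each returns a list of dicts, best first, with "conf" (0 to 1); they miss things now and then, are a little off and sometimes report something else, mostly with a low value. They report only what shows in the picture. A call takes as long as a camera call. They do not tell look-alikes from the thing itself.
- vision.cut_out(camera, thing): "region" (480x640 bool, what is visible of it) and "uv" ([column, row] in pixels, amid what is visible of it).
- vision.landmark_of(camera, thing): "uv" ([column, row] in pixels: a listed point, or the origin of a listed thing).
The state is a dict: "clock": time; "qpos": joint angles; "qvel": joint speeds; "joint_efforts": joint torques, N m; "eef_pos": TCP position; "tcp_rot": TCP orientation; "contact_force": force on the tool from outside, world axes, zero at the start; "wrist_torque": the same for the moment, N m; "opening": opening from 0.0 (shut) to 1.0 (fully open); "grasp_force": force on a finger pad.
Only numpy, scipy, OpenCV 4.12 (cv2) and the standard library are available. Lean on these libraries where they do the work, as an engineer would, in place of code of your own. Each camera call takes 0.05 s, during which the arm holds its last target. There are 200 camera calls.

TASK

Pick up the empty bottle holder from the bench, set its foot flat on the agitator's deck and slide its long toe sideways under the overhang of the steel retaining block until it meets the hidden stop. Press it home there with about 10 N for a second (never ramming it or the block with more than 25 N), then let go, leaving it flat on the deck and fully home against the stop. Leave the bottles and the jar undisturbed.

Things in the scene. Friction and masses are not known exactly. Their poses are not given: they have to be found in the camera images.
- holder_cup (a point): Bottle holder, loose, 0.2-0.45 kg: aluminium foot, near its heel a grey square open cup, 46 x 46 mm outside, walls 4 mm, 55 mm high; grip it across either pair of flat sides. This point is on the cup's axis, 37.5 mm above the foot's underside, 27.5 mm below the cup's rim. +y points along the foot to its toe, z up.
- holder_toe (a point): Middle of the end face of the holder's toe, 5 mm above the foot's underside, 105 mm along +y from the cup's axis; axes as the holder.
- holder: The holder again: origin on the cup's axis at the foot's underside. The flat foot is 60 mm wide (x), 135 mm long (y), 10 mm thick: from 30 mm behind the origin (heel) to 105 mm in front (toe, +y).
- agitator: Bench agitator, fixed: cream housing with a flat aluminium deck, 190 mm (x) by 260 mm (y), its top 70 mm above the bench. Origin at bench level under the deck's centre, z up. The retaining block stands on the +y part of the deck, its pocket's mouth 45 mm along +y from the origin; the rest is free. Drag of the foot on the deck takes up to 4 N of a push.
- retainer: Steel retaining block fixed on the deck, axes as the agitator's. Origin: middle of its pocket's mouth, on the deck surface. The pocket runs to +y, 63 mm wide, 12.5 mm high, 65 mm long, under a roof 8 mm thick. Flared lead-ins reach 20 mm in front of the mouth, opening 7 mm a side. A rigid stop bar is hidden inside, its face set anywhere from 20 to 48 mm behind the mouth: find it by feel.
- feeler (a joint): Small light sprung feeler (under 0.5 N) in the face of the hidden stop bar, out of sight under the roof. It reads 0 m while untouched, standing 6 mm proud of the stop's face, grows as the toe pushes it in and reads 0.006 when the toe is hard against the stop.
- bottle_a_mid (a point): Amber culture bottle, blue cap, 40 mm diameter, 120 mm high, standing loose on the bench; point at half height. Leave alone.
- bottle_b_mid (a point): Amber culture bottle, red cap, 40 mm diameter, 120 mm high, standing loose on the bench; point at half height. Leave alone.
- jar_mid (a point): White jar, 56 mm diameter, 65 mm high, standing loose on the bench; point at half height. Leave alone.
There are look-alikes about, which are no part of the job. What is shaped like the holder but black, brown or purple is not meant.

How it is judged:
By the outcome, as a careful person would: the job done as asked, in the order asked, and still so for the second after the job is handed in, with the robot touching nothing.
It also fails if it takes over 53 s, if anything falls off the work surface, if the arm or the gripper's body presses on something with over 40 N, if the wrist force passes 120 N, or if a joint passes its speed limit or range.

## Working session

There is one attempt and no reset: what is moved stays moved. The work goes in short steps, Python scripts to look and compute and a tool call to move; the robot and the scene stay as the last step left them, time stands still between calls to the robot, and variables do not carry over. Pictures are saved under pics/ and viewed, at most 10 in all, crops included, and the job is handed in when it is done.

Besides the shell and the picture viewer there is one more tool, called after "Emit:" as name(argument=value, ...), one argument or row to a line, values as JSON. play_rows: Moves the arm, as the interface text tells. Its arguments: {"type":"object","properties":{"steps":{"type":"array"},"grip_force":{"type":"number"}},"required":["steps"]}

```bash
mkdir -p pics
cat > h.py <<'E'
import numpy as np, cv2
from rig import r, vision
def rays(cam,uv):
    c=vision.calibration(cam);K=np.array(c["mtx"]);d=np.array([c["k1"],0,0,0,0.])
    p=cv2.undistortPoints(np.array(uv,float).reshape(-1,1,2),K,d).reshape(-1,2)
    return p,np.array(c["extrinsics"])
def pts(cam,uv,z):  # points from depth along axis
    p,E=rays(cam,uv);z=np.asarray(z,float).reshape(-1)
    P=np.c_[p*z[:,None],z];return P@E[:3,:3].T+E[:3,3]
def onplane(cam,uv,h):
    p,E=rays(cam,uv);d=np.c_[p,np.ones(len(p))]@E[:3,:3].T;o=E[:3,3]
    return o+d*((h-o[2])/d[:,2])[:,None]
def cloud(cam,depth,mask):
    v,u=np.nonzero(mask&(depth>0));return pts(cam,np.c_[u,v],depth[v,u]),np.c_[u,v]
E
python3 - <<'E'
from h import *
for c in("scene","top"):
    im,d=vision.grab_frame(c);np.savez(f"pics/{c}0.npz",im=im,d=d);cv2.imwrite(f"pics/{c}0.png",im[:,:,::-1])
    print(c,np.round(vision.calibration(c)["extrinsics"],2).tolist())
    for n in("holder_cup","holder_toe","holder","agitator","retainer","bottle_a_mid","jar_mid"):
        print(n,[(round(x["conf"],2),np.round(x["uv"]).tolist()) for x in vision.landmark_of(c,n)][:5])
print(r.sense())
E
```

```text
scene [[0.84, 0.31, -0.45, 967.37], [0.55, -0.45, 0.71, -936.17], [0.02, -0.84, -0.55, 667.17], [0.0, 0.0, 0.0, 1.0]]
holder_cup [(0.98, [268.0, 231.0]), (0.75, [186.0, 234.0]), (0.74, [264.0, 312.0]), (0.71, [314.0, 279.0])]
holder_toe [(0.93, [280.0, 263.0]), (0.93, [214.0, 260.0]), (0.91, [191.0, 303.0]), (0.83, [309.0, 337.0]), (0.62, [318.0, 262.0])]
holder [(0.88, [270.0, 243.0]), (0.84, [266.0, 322.0]), (0.71, [173.0, 337.0]), (0.59, [316.0, 291.0]), (0.58, [190.0, 247.0])]
agitator [(0.94, [386.0, 219.0])]
retainer [(0.81, [404.0, 193.0])]
bottle_a_mid [(0.9, [416.0, 271.0])]
jar_mid [(0.61, [237.0, 271.0])]
top [[0.01, -0.98, 0.19, 246.84], [-1.0, -0.01, 0.0, -166.89], [0.0, -0.19, -0.98, 1070.23], [0.0, 0.0, 0.0, 1.0]]
holder_cup [(0.95, [362.0, 196.0]), (0.9, [320.0, 291.0]), (0.89, [394.0, 371.0]), (0.88, [499.0, 270.0]), (0.61, [433.0, 208.0])]
holder_toe [(0.94, [390.0, 322.0]), (0.9, [458.0, 286.0]), (0.85, [321.0, 221.0]), (0.85, [348.0, 257.0]), (0.67, [429.0, 164.0])]
holder [(0.68, [387.0, 373.0]), (0.63, [365.0, 197.0]), (0.62, [427.0, 211.0]), (0.62, [316.0, 291.
[... 202 characters left out ...]
.8, 'qpos': array([ 1.09960040e+00,  3.52940153e-01,  1.63341875e+00,  9.96560756e-06,
        1.15521291e+00, -2.44305309e-03]), 'qvel': array([-2.09373238e-04, -1.06351897e-04, -8.72155350e-05,  1.57210429e-04,
        1.05606500e-03,  1.15477564e-04]), 'joint_efforts': array([ 2.04575190e-03, -6.05123734e+01, -3.42429757e+01, -7.02177772e-05,
        1.12840313e-03,  1.05056177e-06]), 'eef_pos': array([282.37570014, 557.56419493, 201.21033329]), 'tcp_rot': array([ 3.14157179e+00, -9.06648482e-06,  2.67283576e+00]), 'contact_force': array([-0.45596674,  0.09972513,  1.24495271]), 'wrist_torque': array([0.02731168, 0.02271277, 0.02874878]), 'grasp_force': 0.0, 'opening': 0.9993857257075235}
```

View pics/scene0.png

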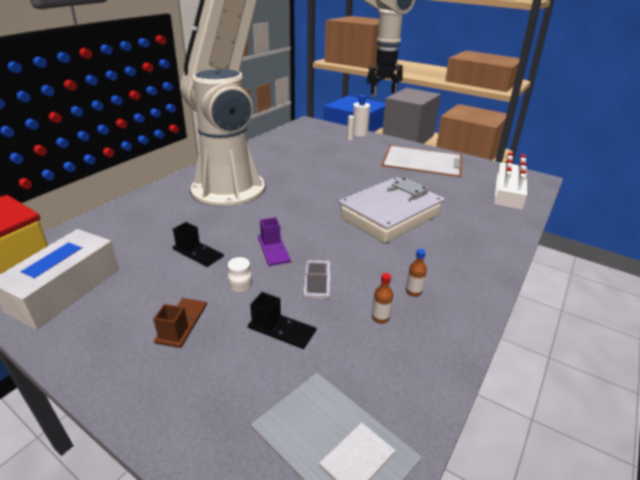

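View pics/top0.png

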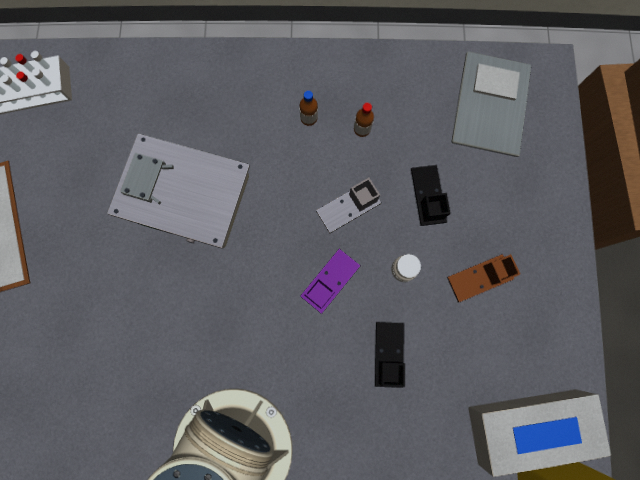

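The scene view shows the robot, the agitator at (390,205) and the grey holder near (317,278). In the top view the grey holder has its cup at (365,195) and toe at (326,221). The agitator is at (180,190) with its block at (143,177), mouth facing right. Bottles are at (309,108) and (364,120), jar at (407,267).

Run:
```python
from h import *
D=np.load("pics/top0.npz");im,d=D["im"],D["d"]
def box(u0,v0,u1,v1):
    m=np.zeros(d.shape,bool);m[v0:v1,u0:u1]=1;P,uv=cloud("top",d,m);return P,uv
def rect(P,n):
    c,s,a=cv2.minAreaRect(P[:,:2].astype(np.float32));print(n,len(P),np.round(c,1),np.round(s,1),round(a,2),"z",np.round(np.percentile(P[:,2],[5,50,95]),1))
P,_=box(310,165,395,240)
print(np.histogram(P[:,2],np.arange(-6,80,4)))
rect(P[(P[:,2]>5)&(P[:,2]<16)],"foot");rect(P[P[:,2]>56],"rim")
P,_=box(95,125,260,255)
print(np.histogram(P[:,2],np.arange(-6,110,4)))
rect(P[(P[:,2]>62)],"deck all");B=P[P[:,2]>82];rect(B,"block")
for n,b in dict(bA=(290,85,325,130),bB=(350,95,380,140),jar=(390,250,425,285),bench=(250,260,290,320)).items():
    P,_=box(*b);rect(P[P[:,2]>(25 if n!="bench" else -50)],n)
cv2.imwrite("pics/c1.png",cv2.resize(im[125:255,95:260][:,:,::-1],None,fx=4.5,fy=4.5,interpolation=cv2.INTER_CUBIC))
```

```text
(array([1058, 3102,  520,  616,  475,   95,   28,   26,   27,   23,   24,
         28,   32,   23,   31,   25,   40,  118,   34,    0,    0]), array([-6, -2,  2,  6, 10, 14, 18, 22, 26, 30, 34, 38, 42, 46, 50, 54, 58,
       62, 66, 70, 74, 78]))
foot 1211 [ 530.  -245.9] [157.7 141.6] 86.94 z [ 6.1  9.7 14.1]
rim 205 [ 540.7 -274.4] [46.4 47.4] 31.41 z [57.5 63.6 67.4]
(array([3294, 6674,  721,    4,    2,   16,   31,   40,   36,   39,   36,
         10,    0,    0,    0,    3,   37,  497, 5711, 2700,   58,   62,
         78,  672,  511,   35,    0,    0]), array([ -6,  -2,   2,   6,  10,  14,  18,  22,  26,  30,  34,  38,  42,
        46,  50,  54,  58,  62,  66,  70,  74,  78,  82,  86,  90,  94,
        98, 102, 106]))
deck all 10324 [541.3 125.5] [261.7 192.4] 74.28 z [66.  69.4 90.1]
block 1296 [559.5 190.4] [84.1 92.3] 73.64 z [85.6 89.6 93.2]
bA 434 [ 730.7 -150.2] [32.8 38.9] 3.15 z [ 32.4  77.9 120. ]
bB 444 [ 705.6 -273.1] [40.1 35.4] 69.74 z [ 32.1  77.4 119.7]
jar 594 [ 379.9 -362.5] [54.8 51.8] 65.76 z [31.5 63.8 67.2]
bench 2391 [334.8 -69.7] [130.2  86.9] 1.19 z [-4.2 -0.8  2.4]
```

View pics/c1.png

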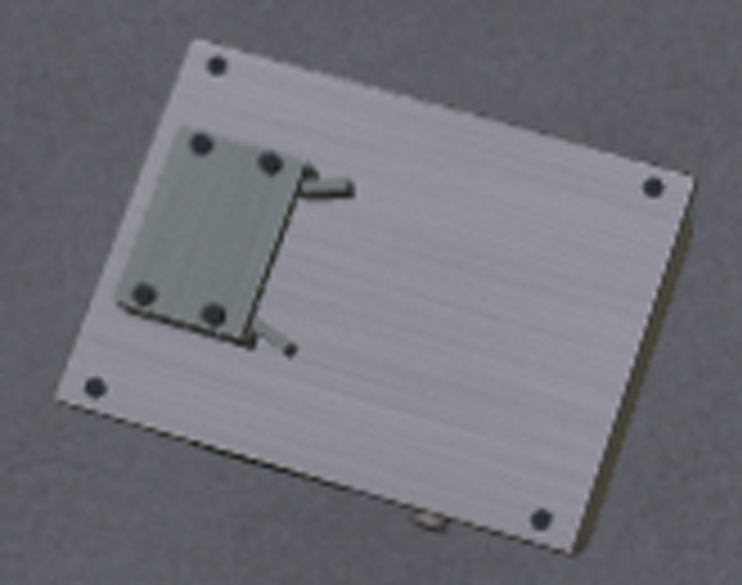

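The crop shows the deck outline clearly, with the block's mouth edge running from (305,165) to (250,340) and lead-ins pointing right at (350,188) and (290,350). Next I refine the poses by colour on the known planes.

```bash
cat >> h.py <<'E'
def pose(im,d):
    """returns nothing; prints deck rect, holder rim/foot"""
def plane_rect(cam,mask,h):
    m=mask.astype(np.uint8);m=cv2.morphologyEx(m,cv2.MORPH_OPEN,np.ones((3,3)));m=cv2.morphologyEx(m,cv2.MORPH_CLOSE,np.ones((9,9)))
    c=max(cv2.findContours(m,0,cv2.CHAIN_APPROX_NONE)[0],key=cv2.contourArea).reshape(-1,2)
    W=onplane(cam,c,h)[:,:2].astype(np.float32);c,s,a=cv2.minAreaRect(W);return np.round(c,1),np.round(s,1),round(a,2)
def delta(xyz,yaw):
    s=r.sense();y=s["tcp_rot"][2];R=cv2.Rodrigues(np.array([0,0,y]))[0]@np.diag([1,-1,-1.])
    dy=(-(np.radians(yaw)-y)+np.pi)%(2*np.pi)-np.pi
    print("delta cm",np.round(R.T@(np.array(xyz)-s["eef_pos"])/10,2),"yaw",round(dy,3),"alt",round(dy-np.sign(dy)*2*np.pi,3))
E
python3 - <<'E'
from h import *
D=np.load("pics/top0.npz");im,d=D["im"],D["d"]
g=cv2.cvtColor(im,cv2.COLOR_RGB2GRAY).astype(int)
def win(m,u0,v0,u1,v1):
    o=np.zeros_like(m);o[v0:v1,u0:u1]=m[v0:v1,u0:u1];return o
print([g[y,x] for x,y in((340,212),(330,218),(345,180),(180,200),(280,200),(140,175))])
m=win(g>125,100,125,260,252)
print("deck",plane_rect("top",m,70))
m=win(g>125,310,170,385,240);
m2=m.copy();print("holder foot",plane_rect("top",win(m2,310,195,350,240),10), plane_rect("top",m2,10))
P=pts("top",[[143,177]],[d[177,143]]);print(P)
delta((540.7,-274.4,120),31.4)
E
```

```text
[np.int64(141), np.int64(143), np.int64(93), np.int64(140), np.int64(93), np.int64(117)]
deck (array([540.6, 124.9]), array([257.2, 188.9]), 74.27)
holder foot (array([ 506.9, -219.4]), array([58.9, 80.3]), 30.78) (array([ 507.7, -220.2]), array([58.9, 82.2]), 31.37)
[[559.10395295 195.61931142  89.10866506]]
delta cm [-60.63 -62.55   8.12] yaw 2.125 alt -4.158
```

Emit:
play_rows(
  steps=[
    {"delta_pos": [0,0,0],"yaw": 0.1,"jaw": 100},
    {"delta_pos": [0,0,0],"yaw": 0.2,"jaw": 100},
    {"delta_pos": [0,0,0],"yaw": 0.3,"jaw": 100},
    {"delta_pos": [0,0,0],"yaw": 0.4,"jaw": 100},
    {"delta_pos": [0,0,0],"yaw": 0.5,"jaw": 100},
    {"delta_pos": [0,0,0],"yaw": 0.6,"jaw": 100},
    {"delta_pos": [0,0,0],"yaw": 0.7,"jaw": 100},
    {"delta_pos": [0,0,0],"yaw": 0.8,"jaw": 100},
  ],
)

```text
clock: 1.6
eef_pos: [282.4, 557.5, 201.2]
tcp_rot: [-3.142, 0.0, 1.869]
contact_force: [-1.0, 1.5, -0.9]
opening: 0.998
grasp_force: 0.0
```

```bash
python3 -c "
from h import *
delta((541,-274.6,120),31.4)"
```

```text
delta cm [-87.14   0.3    8.12] yaw 1.321 alt -4.963
```

Emit:
play_rows(
  steps=[
    {"delta_pos": [-5,0,0],"yaw": 0.15,"jaw": 100},
    {"delta_pos": [-10,0,0],"yaw": 0.3,"jaw": 100},
    {"delta_pos": [-15,0,0],"yaw": 0.45,"jaw": 100},
    {"delta_pos": [-20,0,0],"yaw": 0.6,"jaw": 100},
    {"delta_pos": [-25,0,0],"yaw": 0.75,"jaw": 100},
    {"delta_pos": [-30,0,0],"yaw": 0.9,"jaw": 100},
    {"delta_pos": [-35,0,0],"yaw": 1.05,"jaw": 100},
    {"delta_pos": [-40,0,0],"yaw": 1.2,"jaw": 100},
  ],
)

```text
clock: 2.4
eef_pos: [401.7, 173.9, 201.5]
tcp_rot: [3.141, -0.001, 0.667]
contact_force: [0.9, 0.4, -0.3]
opening: 1.0
grasp_force: 0.0
```

```bash
python3 -c "
from h import *
delta((541,-274.6,120),31.4)"
```

```text
delta cm [-16.8   43.86   8.15] yaw 0.119 alt -6.164
```

Emit:
play_rows(
  steps=[
    {"delta_pos": [-1.7,4.4,0],"yaw": 0.119,"jaw": 100},
    {"delta_pos": [-3.4,8.8,0],"yaw": 0.119,"jaw": 100},
    {"delta_pos": [-5.1,13.2,0.0],"yaw": 0.119,"jaw": 100},
    {"delta_pos": [-6.8,17.6,0],"yaw": 0.119,"jaw": 100},
    {"delta_pos": [-8.5,22.0,0],"yaw": 0.119,"jaw": 100},
    {"delta_pos": [-10.2,26.4,0.5],"yaw": 0.119,"jaw": 100},
    {"delta_pos": [-11.9,30.8,1.5],"yaw": 0.119,"jaw": 100},
    {"delta_pos": [-13.6,35.2,3],"yaw": 0.119,"jaw": 100},
  ],
)

```text
clock: 3.2
eef_pos: [515.3, -186.7, 171.7]
tcp_rot: [3.14, -0.002, 0.553]
contact_force: [0.1, 1.7, 0.5]
opening: 1.004
grasp_force: 0.0
```

```bash
python3 -c "
from h import *
delta((541,-274.6,120),31.4)"
```

```text
delta cm [-2.44  8.82  5.17] yaw 0.005 alt -6.278
```

Emit:
play_rows(
  steps=[
    {"delta_pos": [-1.24,4.4,2.5],"yaw": 0.005,"jaw": 100},
    {"delta_pos": [-2.44,8.82,4],"yaw": 0.005,"jaw": 100},
    {"delta_pos": [-2.44,8.82,5.2],"yaw": 0.005,"jaw": 100},
    {"delta_pos": [-2.44,8.82,5.2],"yaw": 0.005,"jaw": 100},
    {"delta_pos": [-2.44,8.82,7.5],"yaw": 0.005,"jaw": 100},
    {"delta_pos": [-2.44,8.82,10],"yaw": 0.005,"jaw": 100},
    {"delta_pos": [-2.44,8.82,12.5],"yaw": 0.005,"jaw": 100},
    {"delta_pos": [-2.44,8.82,14.8],"yaw": 0.005,"jaw": 100},
  ],
)

```text
clock: 4.0
eef_pos: [540.1, -270.9, 23.3]
tcp_rot: [3.141, -0.0, 0.55]
contact_force: [-0.2, 0.1, 0.2]
opening: 0.999
grasp_force: 0.0
```

Emit:
play_rows(
  grip_force=40,
  steps=[
    {"delta_pos": [0,0,0],"yaw": 0,"jaw": 100},
    {"delta_pos": [0,0,0],"yaw": 0,"jaw": 70},
    {"delta_pos": [0,0,0],"yaw": 0,"jaw": 60},
    {"delta_pos": [0,0,0],"yaw": 0,"jaw": 50},
    {"delta_pos": [0,0,0],"yaw": 0,"jaw": 40},
    {"delta_pos": [0,0,0],"yaw": 0,"jaw": 40},
    {"delta_pos": [0,0,0],"yaw": 0,"jaw": 40},
    {"delta_pos": [0,0,0],"yaw": 0,"jaw": 40},
  ],
)

```text
clock: 4.8
eef_pos: [540.9, -272.3, 25.1]
tcp_rot: [3.14, -0.001, 0.549]
contact_force: [-2.3, 3.2, 8.1]
opening: 0.522
grasp_force: 40.1
```

Emit:
play_rows(
  steps=[
    {"delta_pos": [0,0,-1],"yaw": 0,"jaw": 40},
    {"delta_pos": [0,0,-3],"yaw": 0,"jaw": 40},
    {"delta_pos": [0,0,-6],"yaw": 0,"jaw": 40},
    {"delta_pos": [0,0,-9],"yaw": 0,"jaw": 40},
    {"delta_pos": [0,0,-12],"yaw": 0,"jaw": 40},
    {"delta_pos": [0,0,-14],"yaw": 0,"jaw": 40},
    {"delta_pos": [0,0,-14],"yaw": 0,"jaw": 40},
    {"delta_pos": [0,0,-14],"yaw": 0,"jaw": 40},
  ],
)

```text
clock: 5.6
eef_pos: [539.8, -272.2, 163.3]
tcp_rot: [3.141, -0.0, 0.549]
contact_force: [-0.2, 0.8, -3.4]
opening: 0.525
grasp_force: 42.8
```

Run:
```python
from h import *
im,d=vision.grab_frame("scene");cv2.imwrite("pics/s1.png",cv2.resize(im[150:310,200:420][:,:,::-1],None,fx=3,fy=3))
s=r.sense();print(s["eef_pos"],s["contact_force"],s["opening"],s["wrist_torque"])
```

```text
[ 539.19684637 -271.87753425  162.30173108] [-0.98247879  0.04067468 -4.54318868] 0.5191590324453392 [-0.08607261 -0.06320968 -0.0100463 ]
```

View pics/s1.png

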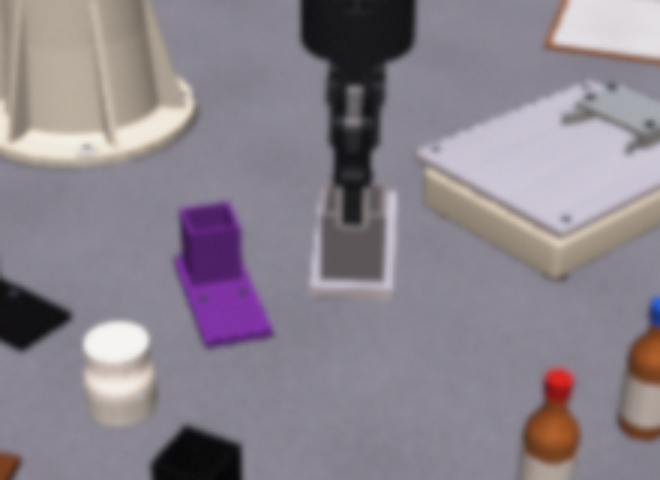

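It shows the grey holder held level in the gripper at (350,250), with the neighbours undisturbed.

```bash
python3 -c "
from h import *
delta((516.6,38.6,140),-15.7)"
```

```text
delta cm [ 14.27 -27.67   2.23] yaw 0.823 alt -5.46
```

Emit:
play_rows(
  steps=[
    {"delta_pos": [0.9,-1.7,0],"yaw": 0.1,"jaw": 40},
    {"delta_pos": [2.6,-5.1,0],"yaw": 0.2,"jaw": 40},
    {"delta_pos": [4.8,-9.3,0],"yaw": 0.32,"jaw": 40},
    {"delta_pos": [7,-13.5,0],"yaw": 0.44,"jaw": 40},
    {"delta_pos": [9.2,-17.8,0],"yaw": 0.56,"jaw": 40},
    {"delta_pos": [11.4,-22,0.0],"yaw": 0.68,"jaw": 40},
    {"delta_pos": [13.2,-25.5,0.6],"yaw": 0.78,"jaw": 40},
    {"delta_pos": [14.27,-27.67,1.2],"yaw": 0.823,"jaw": 40},
  ],
)

```text
clock: 6.45
eef_pos: [515.8, 40.9, 149.6]
tcp_rot: [3.141, 0.003, -0.277]
contact_force: [0.2, 0.3, -3.6]
opening: 0.527
grasp_force: 42.9
```

Emit:
play_rows(
  steps=[
    {"delta_pos": [0,0,0],"yaw": 0,"jaw": 40},
    {"delta_pos": [0,0,0.5],"yaw": 0,"jaw": 40},
    {"delta_pos": [0,0,1],"yaw": 0,"jaw": 40},
    {"delta_pos": [0,0,1],"yaw": 0,"jaw": 40},
    {"delta_pos": [0,0,1],"yaw": 0,"jaw": 40},
    {"delta_pos": [0,0,1],"yaw": 0,"jaw": 40},
    {"delta_pos": [0,0,1],"yaw": 0,"jaw": 40},
    {"delta_pos": [0,0,1],"yaw": 0,"jaw": 40},
  ],
)

```text
clock: 7.25
eef_pos: [517.6, 38.1, 141.4]
tcp_rot: [-3.141, -0.0, -0.274]
contact_force: [-0.2, -1.2, -4.1]
opening: 0.522
grasp_force: 43.0
```

Run:
```python
from h import *
im,d=vision.grab_frame("top");np.savez("pics/t2.npz",im=im,d=d);cv2.imwrite("pics/t2.png",cv2.resize(im[125:255,95:275][:,:,::-1],None,fx=4.4,fy=4.4,interpolation=cv2.INTER_CUBIC))
s=r.sense();print(s["eef_pos"],s["tcp_rot"],s["contact_force"],s["opening"])
```

```text
[517.50604355  38.20220335 141.35998224] [-3.14147088e+00 -3.18929840e-04 -2.74351392e-01] [-0.38135304  0.61435776 -4.73047209] 0.5224182305794931
```

View pics/t2.png

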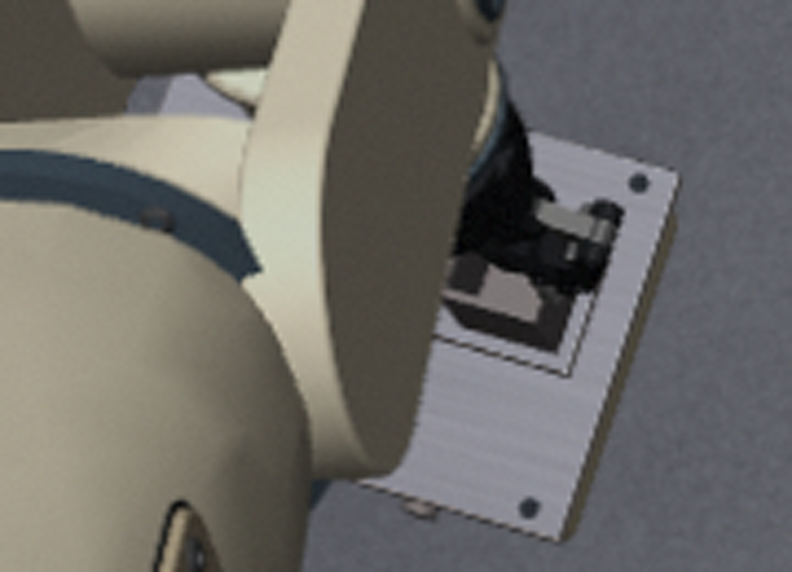

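The top view is mostly blocked by the arm. It shows the held cup around (520,300) and the heel corner of the foot at (570,372), parallel to the deck edge. I'll check lateral alignment with the scene camera.

Run:
```python
from h import *
im,d=vision.grab_frame("scene");np.savez("pics/s3.npz",im=im,d=d);cv2.imwrite("pics/s3.png",cv2.resize(im[150:260,320:470][:,:,::-1],None,fx=5,fy=5,interpolation=cv2.INTER_CUBIC))
```

```text
(no output)
```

View pics/s3.png

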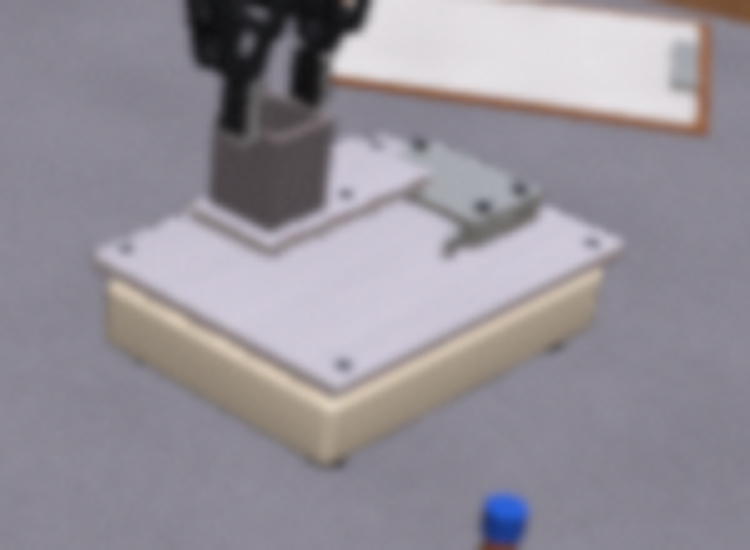

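Run:
```python
from h import *
C=np.array([541,125.2]);u=np.array([.2712,.9625]);x=np.array([.9625,-.2712])
def f(uv,h):
    W=onplane("scene",np.array(uv)/5+[320-.4,150-.4],h)[:,:2]-C;print(np.round(np.c_[W@x,W@u],1).tolist())
f([[335,386],[622,240],[98,255]],70); f([[272,243],[427,184]],126)
```

```text
[[95.6, -131.0], [94.3, 127.8], [-87.4, -129.8]]
[[34.6, -121.1], [41.3, -0.6]]
```

Run:
```python
from h import *
C=np.array([541,125.2]);u=np.array([.2712,.9625]);x=np.array([.9625,-.2712])
D=np.load("pics/s3.npz");d=D["d"]
m=np.zeros(d.shape,bool);m[160:235,330:450]=1
P,uv=cloud("scene",d,m);A=np.c_[(P[:,:2]-C)@x,(P[:,:2]-C)@u,P[:,2]]
k=(A[:,2]>60)&(A[:,2]<80)&(A[:,0]>30)&(A[:,0]<90);q=A[k];c,*_=np.linalg.lstsq(np.c_[q[:,:2],np.ones(len(q))],q[:,2],rcond=None);print("deck",len(q),c)
k=(A[:,2]>105)&(A[:,2]<140)&(A[:,0]<35)&(A[:,0]>-32)&(A[:,1]>-60)&(A[:,1]<25);q=A[k]
c,*_=np.linalg.lstsq(np.c_[q[:,:2],np.ones(len(q))],q[:,2],rcond=None);print("foot",len(q),c,np.percentile(q[:,2],[5,50,95]),q.min(0),q.max(0))
for y0 in range(-60,40,10):
    k=(A[:,1]>y0)&(A[:,1]<y0+10)&(A[:,2]>105)&(A[:,2]<140)
    q=A[k]
    if len(q)>5: print(y0,len(q),np.round(np.percentile(q[:,0],[3,97]),1),round(np.median(q[:,2]),1))
```

```text
deck 972 [-2.37228223e-02  9.92619027e-03  6.98007966e+01]
foot 216 [-6.36594022e-02  5.68437987e-03  1.25067436e+02] [118.3738083  124.74217139 126.60280089] [-29.14497639 -59.55762168 114.9368828 ] [ 34.80890919  16.60394258 128.26449966]
-60 17 [17.2 34. ] 123.2
-50 21 [11.  34.5] 124.1
-40 28 [-2.  34.4] 124.4
-30 30 [-5.8 34. ] 125.0
-20 36 [-14.1  33.1] 125.0
-10 32 [-21.8  34.7] 125.1
0 42 [-23.8  34.3] 124.9
10 14 [-21.4  33.5] 124.4
```

Run:
```python
from h import *
C=np.array([541,125.2]);u=np.array([.2712,.9625]);x=np.array([.9625,-.2712])
def f(cam,uv,h):
    W=onplane(cam,uv,h)[:,:2]-C;print(cam,np.round(np.c_[W@x,W@u],1).tolist())
f("top",np.array([[569,372],[436,336],[678,176],[562,538]])/4.4+[94.6,124.6],125)
f("top",np.array([[678,176],[562,538]])/4.4+[94.6,124.6],70)
im=np.load("pics/t2.npz")["im"];sc=np.load("pics/s3.npz")["im"]
# sub-pixel check of scene side edge: profiles across the edge
g=cv2.GaussianBlur(cv2.cvtColor(sc,cv2.COLOR_RGB2GRAY),(0,0),.6).astype(float)
for c in range(377,402,4): print(c,g[180:206,c].astype(int).tolist())
```

```text
top [[-26.4, -123.1], [-27.5, -59.4], [76.2, -141.9], [-99.7, -144.2]]
top [[92.5, -129.1], [-93.6, -131.6]]
377 [77, 76, 77, 77, 77, 77, 77, 77, 77, 76, 77, 77, 81, 94, 122, 154, 168, 161, 152, 157, 174, 189, 197, 200, 201, 201]
381 [78, 77, 78, 78, 77, 77, 77, 78, 78, 78, 79, 87, 110, 144, 168, 168, 155, 156, 172, 189, 197, 199, 200, 201, 202, 202]
385 [109, 113, 118, 123, 129, 134, 139, 143, 145, 149, 156, 167, 176, 171, 158, 153, 164, 181, 193, 198, 199, 200, 201, 201, 201, 201]
389 [197, 198, 199, 200, 200, 200, 196, 181, 163, 167, 183, 182, 165, 154, 164, 183, 194, 198, 199, 200, 200, 201, 201, 200, 200, 199]
393 [193, 198, 200, 200, 201, 201, 202, 203, 199, 188, 169, 154, 156, 173, 189, 197, 199, 200, 200, 200, 201, 200, 200, 199, 199, 200]
397 [192, 197, 200, 201, 202, 203, 202, 194, 175, 156, 157, 174, 189, 196, 199, 200, 200, 200, 201, 201, 200, 200, 200, 200, 201, 202]
401 [169, 176, 187, 196, 200, 195, 179, 156, 137, 136, 156, 181, 194, 198, 199, 200, 201, 201, 201, 201, 201, 202, 202, 203, 203, 203]
```

Emit:
play_rows(
  steps=[
    {"delta_pos": [-0.3,0,0.6],"yaw": 0,"jaw": 40},
    {"delta_pos": [-0.3,0,1.4],"yaw": 0,"jaw": 40},
    {"delta_pos": [-0.3,0,2.2],"yaw": 0,"jaw": 40},
    {"delta_pos": [-0.3,0,3.0],"yaw": 0,"jaw": 40},
    {"delta_pos": [-0.3,0,3.5],"yaw": 0,"jaw": 40},
    {"delta_pos": [-0.3,0,3.9],"yaw": 0,"jaw": 40},
    {"delta_pos": [-0.3,0,4.2],"yaw": 0,"jaw": 40},
    {"delta_pos": [-0.3,0,4.2],"yaw": 0,"jaw": 40},
  ],
)

```text
clock: 8.15
eef_pos: [514.4, 39.1, 98.8]
tcp_rot: [3.141, 0.0, -0.274]
contact_force: [-0.9, 0.7, -3.8]
opening: 0.524
grasp_force: 43.0
```

Emit:
play_rows(
  steps=[
    {"delta_pos": [0,0,0],"yaw": 0,"jaw": 40},
    {"delta_pos": [0,0,0.0],"yaw": 0,"jaw": 40},
    {"delta_pos": [0,0,0.1],"yaw": 0,"jaw": 40},
    {"delta_pos": [0,0,0.1],"yaw": 0,"jaw": 40},
    {"delta_pos": [0,0,0.1],"yaw": 0,"jaw": 40},
    {"delta_pos": [0,0,0.2],"yaw": 0,"jaw": 40},
    {"delta_pos": [0,0,0.2],"yaw": 0,"jaw": 40},
    {"delta_pos": [0,0,0.2],"yaw": 0,"jaw": 40},
  ],
)

```text
clock: 8.95
eef_pos: [514.4, 39.1, 97.1]
tcp_rot: [3.142, 0.0, -0.274]
contact_force: [-0.2, 1.0, -4.8]
opening: 0.521
grasp_force: 43.0
```

Emit:
play_rows(
  steps=[
    {"delta_pos": [0,0,0.05],"yaw": 0,"jaw": 40},
    {"delta_pos": [0,0,0.05],"yaw": 0,"jaw": 40},
    {"delta_pos": [0,0,0.1],"yaw": 0,"jaw": 40},
    {"delta_pos": [0,0,0.1],"yaw": 0,"jaw": 40},
    {"delta_pos": [0,0,0.1],"yaw": 0,"jaw": 40},
    {"delta_pos": [0,0,0.15],"yaw": 0,"jaw": 40},
    {"delta_pos": [0,0,0.15],"yaw": 0,"jaw": 40},
    {"delta_pos": [0,0,0.15],"yaw": 0,"jaw": 40},
  ],
)

```text
clock: 9.75
eef_pos: [514.4, 39.1, 95.7]
tcp_rot: [3.142, 0.0, -0.274]
contact_force: [-0.8, 0.3, -3.3]
opening: 0.521
grasp_force: 43.0
```

Emit:
play_rows(
  steps=[
    {"delta_pos": [0,0,0.05],"yaw": 0,"jaw": 40},
    {"delta_pos": [0,0,0.05],"yaw": 0,"jaw": 40},
    {"delta_pos": [0,0,0.1],"yaw": 0,"jaw": 40},
    {"delta_pos": [0,0,0.1],"yaw": 0,"jaw": 40},
    {"delta_pos": [0,0,0.1],"yaw": 0,"jaw": 40},
    {"delta_pos": [0,0,0.1],"yaw": 0,"jaw": 40},
    {"delta_pos": [0,0,0.1],"yaw": 0,"jaw": 40},
    {"delta_pos": [0,0,0.1],"yaw": 0,"jaw": 40},
  ],
)

```text
clock: 10.55
eef_pos: [514.6, 39.2, 95.1]
tcp_rot: [-3.141, -0.0, -0.274]
contact_force: [-3.0, 1.1, 5.8]
opening: 0.524
grasp_force: 44.0
```

Emit:
play_rows(
  steps=[
    {"delta_pos": [0,0,-0.02],"yaw": 0,"jaw": 40},
    {"delta_pos": [0,-0.2,-0.02],"yaw": 0,"jaw": 40},
    {"delta_pos": [0,-0.6,-0.02],"yaw": 0,"jaw": 40},
    {"delta_pos": [0,-1.0,-0.02],"yaw": 0,"jaw": 40},
    {"delta_pos": [0,-1.4,-0.02],"yaw": 0,"jaw": 40},
    {"delta_pos": [0,-1.8,-0.02],"yaw": 0,"jaw": 40},
    {"delta_pos": [0,-2.0,-0.02],"yaw": 0,"jaw": 40},
    {"delta_pos": [0,-2.0,-0.02],"yaw": 0,"jaw": 40},
  ],
)

```text
clock: 11.35
eef_pos: [520.1, 57.8, 95.0]
tcp_rot: [3.14, -0.001, -0.273]
contact_force: [-0.6, -4.5, 4.6]
opening: 0.52
grasp_force: 43.9
```

Emit:
play_rows(
  steps=[
    {"delta_pos": [0,-0.2,-0.02],"yaw": 0,"jaw": 40},
    {"delta_pos": [0,-0.4,-0.02],"yaw": 0,"jaw": 40},
    {"delta_pos": [0,-0.6,-0.02],"yaw": 0,"jaw": 40},
    {"delta_pos": [0,-0.8,-0.02],"yaw": 0,"jaw": 40},
    {"delta_pos": [0,-1.0,-0.02],"yaw": 0,"jaw": 40},
    {"delta_pos": [0,-1.2,-0.02],"yaw": 0,"jaw": 40},
    {"delta_pos": [0,-1.4,-0.02],"yaw": 0,"jaw": 40},
    {"delta_pos": [0,-1.4,-0.02],"yaw": 0,"jaw": 40},
  ],
)

```text
clock: 12.15
eef_pos: [523.8, 71.9, 95.1]
tcp_rot: [3.141, -0.0, -0.274]
contact_force: [-1.3, -3.6, 3.6]
opening: 0.524
grasp_force: 43.8
```

```bash
cat > st.py <<'E'
from h import *
C=np.array([541,125.2]);u=np.array([.2712,.9625]);x=np.array([.9625,-.2712])
s=r.sense();p=s["eef_pos"][:2]-C;f=s["contact_force"][:2];print("x,y ag",p@x,p@u,"Fx,Fy",f@x,f@u,s["contact_force"][2],s["wrist_torque"])
E
python3 st.py
```

```text
x,y ag -2.1203506323514403 -56.00432994906148 Fx,Fy -0.27483682641737056 -3.858124700394333 3.6459179873798973 [-1.18873581e+00  3.63028050e-01  4.25769178e-05]
```

Emit:
play_rows(
  steps=[
    {"delta_pos": [0,-0.2,-0.01],"yaw": 0,"jaw": 40},
    {"delta_pos": [0,-0.4,-0.01],"yaw": 0,"jaw": 40},
    {"delta_pos": [0,-0.6,-0.01],"yaw": 0,"jaw": 40},
    {"delta_pos": [0,-0.8,-0.01],"yaw": 0,"jaw": 40},
    {"delta_pos": [0,-0.95,-0.01],"yaw": 0,"jaw": 40},
    {"delta_pos": [0,-1.1,-0.01],"yaw": 0,"jaw": 40},
    {"delta_pos": [0,-1.2,-0.01],"yaw": 0,"jaw": 40},
    {"delta_pos": [0,-1.2,-0.01],"yaw": 0,"jaw": 40},
  ],
)

```text
clock: 12.95
eef_pos: [527.0, 83.7, 95.1]
tcp_rot: [-3.141, 0.0, -0.274]
contact_force: [-1.0, -2.0, 0.8]
opening: 0.523
grasp_force: 43.5
```

```bash
python3 st.py
```

```text
x,y ag -2.2046591556514215 -43.78587178042417 Fx,Fy -0.398927953034053 -2.1523150250969496 0.8417903432860356 [-0.81180911  0.25240416 -0.03186333]
```

Emit:
play_rows(
  steps=[
    {"delta_pos": [0,0.02,0.01],"yaw": 0,"jaw": 40},
    {"delta_pos": [0,0.02,0.01],"yaw": 0,"jaw": 40},
    {"delta_pos": [0,0.02,0.01],"yaw": 0,"jaw": 40},
    {"delta_pos": [0,0.02,0.01],"yaw": 0,"jaw": 40},
    {"delta_pos": [0,0.02,0.01],"yaw": 0,"jaw": 40},
    {"delta_pos": [0,0.02,0.01],"yaw": 0,"jaw": 40},
    {"delta_pos": [0,0.02,0.01],"yaw": 0,"jaw": 40},
    {"delta_pos": [0,0.02,0.01],"yaw": 0,"jaw": 40},
  ],
)

```text
clock: 13.75
eef_pos: [527.0, 83.4, 95.2]
tcp_rot: [-3.141, -0.0, -0.274]
contact_force: [-0.6, 2.6, 3.8]
opening: 0.52
grasp_force: 43.8
```

```bash
python3 st.py
```

```text
x,y ag -2.109812930446843 -43.9755026757502 Fx,Fy -1.2806841428092306 2.356655350643144 3.784152916739373 [ 0.29820324  0.31428225 -0.06376911]
```

Emit:
play_rows(
  steps=[
    {"delta_pos": [0,-0.05,0],"yaw": 0,"jaw": 40},
    {"delta_pos": [0,-0.1,0],"yaw": 0,"jaw": 40},
    {"delta_pos": [0,-0.15,0],"yaw": 0,"jaw": 40},
    {"delta_pos": [0,-0.2,0],"yaw": 0,"jaw": 40},
    {"delta_pos": [0,-0.22,0],"yaw": 0,"jaw": 40},
    {"delta_pos": [0,-0.24,0],"yaw": 0,"jaw": 40},
    {"delta_pos": [0,-0.25,0],"yaw": 0,"jaw": 40},
    {"delta_pos": [0,-0.25,0],"yaw": 0,"jaw": 40},
  ],
)

```text
clock: 14.55
eef_pos: [527.2, 84.4, 95.0]
tcp_rot: [3.139, 0.0, -0.274]
contact_force: [-2.0, -7.0, 4.7]
opening: 0.52
grasp_force: 44.0
```

```bash
python3 st.py
```

```text
x,y ag -2.206080613819148 -42.966062263108284 Fx,Fy -0.02339879918664989 -7.275134705263904 4.705782262018611 [-1.74978788  0.43337969  0.01073213]
```

Emit:
play_rows(
  steps=[
    {"delta_pos": [0,-0.01,0],"yaw": 0,"jaw": 40},
    {"delta_pos": [0,-0.02,0],"yaw": 0,"jaw": 40},
    {"delta_pos": [0,-0.03,0],"yaw": 0,"jaw": 40},
    {"delta_pos": [0,-0.04,0],"yaw": 0,"jaw": 40},
    {"delta_pos": [0,-0.05,0],"yaw": 0,"jaw": 40},
    {"delta_pos": [0,-0.05,0],"yaw": 0,"jaw": 40},
    {"delta_pos": [0,-0.05,0],"yaw": 0,"jaw": 40},
    {"delta_pos": [0,-0.05,0],"yaw": 0,"jaw": 40},
  ],
)

```text
clock: 15.35
eef_pos: [527.4, 84.9, 95.0]
tcp_rot: [3.14, 0.0, -0.274]
contact_force: [-2.1, -6.4, 3.8]
opening: 0.521
grasp_force: 44.0
```

```bash
python3 st.py
```

```text
x,y ag -2.169320154235388 -42.48355910683897 Fx,Fy -0.3355214209728473 -6.709939710313173 3.825911685813364 [-1.74313213  0.46051452 -0.00936477]
```

Emit:
play_rows(
  steps=[
    {"delta_pos": [0,-0.02,-0.01],"yaw": 0,"jaw": 40},
    {"delta_pos": [0,-0.04,-0.01],"yaw": 0,"jaw": 40},
    {"delta_pos": [0,-0.06,-0.01],"yaw": 0,"jaw": 40},
    {"delta_pos": [0,-0.08,-0.01],"yaw": 0,"jaw": 40},
    {"delta_pos": [0,-0.1,-0.01],"yaw": 0,"jaw": 40},
    {"delta_pos": [0,-0.1,-0.01],"yaw": 0,"jaw": 40},
    {"delta_pos": [0,-0.1,-0.01],"yaw": 0,"jaw": 40},
    {"delta_pos": [0,-0.1,-0.01],"yaw": 0,"jaw": 40},
  ],
)

```text
clock: 16.15
eef_pos: [527.7, 86.0, 95.0]
tcp_rot: [3.14, 0.0, -0.274]
contact_force: [-1.1, -6.0, 4.1]
opening: 0.52
grasp_force: 43.8
```

```bash
python3 st.py
```

```text
x,y ag -2.182310842174307 -41.33195265921722 Fx,Fy 0.5890125915132994 -6.0420041125284465 4.110291896668147 [-1.55590794  0.4471893  -0.01849309]
```

Emit:
play_rows(
  steps=[
    {"delta_pos": [0,-0.03,-0.02],"yaw": 0,"jaw": 40},
    {"delta_pos": [0,-0.06,-0.02],"yaw": 0,"jaw": 40},
    {"delta_pos": [0,-0.09,-0.02],"yaw": 0,"jaw": 40},
    {"delta_pos": [0,-0.12,-0.02],"yaw": 0,"jaw": 40},
    {"delta_pos": [0,-0.13,-0.02],"yaw": 0,"jaw": 40},
    {"delta_pos": [0,-0.14,-0.02],"yaw": 0,"jaw": 40},
    {"delta_pos": [0,-0.14,-0.02],"yaw": 0,"jaw": 40},
    {"delta_pos": [0,-0.14,-0.02],"yaw": 0,"jaw": 40},
  ],
)

```text
clock: 16.95
eef_pos: [528.3, 88.6, 95.3]
tcp_rot: [-3.141, 0.0, -0.274]
contact_force: [-0.3, -1.6, -3.5]
opening: 0.521
grasp_force: 43.1
```

```bash
python3 st.py
```

```text
x,y ag -2.2899608221574406 -38.661997480463214 Fx,Fy 0.18092196629141505 -1.645384576503823 -3.481847670171505 [-0.24341702  0.12195516  0.01975392]
```

Emit:
play_rows(
  steps=[
    {"delta_pos": [0,-0.06,0],"yaw": 0,"jaw": 40},
    {"delta_pos": [0,-0.12,0],"yaw": 0,"jaw": 40},
    {"delta_pos": [0,-0.18,0],"yaw": 0,"jaw": 40},
    {"delta_pos": [0,-0.24,0],"yaw": 0,"jaw": 40},
    {"delta_pos": [0,-0.3,0],"yaw": 0,"jaw": 40},
    {"delta_pos": [0,-0.3,0],"yaw": 0,"jaw": 40},
    {"delta_pos": [0,-0.3,0],"yaw": 0,"jaw": 40},
    {"delta_pos": [0,-0.3,0],"yaw": 0,"jaw": 40},
  ],
)

```text
clock: 17.75
eef_pos: [529.2, 91.3, 95.4]
tcp_rot: [3.142, 0.0, -0.274]
contact_force: [1.0, 0.7, -3.4]
opening: 0.523
grasp_force: 43.0
```

```bash
python3 st.py
```

```text
x,y ag -2.1943558153144944 -35.87810995081601 Fx,Fy 0.7460532493809309 0.9263300227247971 -3.383951778946531 [-0.06717435  0.0227499   0.00460925]
```

Emit:
play_rows(
  steps=[
    {"delta_pos": [0,-0.06,0],"yaw": 0,"jaw": 40},
    {"delta_pos": [0,-0.12,0],"yaw": 0,"jaw": 40},
    {"delta_pos": [0,-0.18,0],"yaw": 0,"jaw": 40},
    {"delta_pos": [0,-0.24,0],"yaw": 0,"jaw": 40},
    {"delta_pos": [0,-0.3,0],"yaw": 0,"jaw": 40},
    {"delta_pos": [0,-0.3,0],"yaw": 0,"jaw": 40},
    {"delta_pos": [0,-0.3,0],"yaw": 0,"jaw": 40},
    {"delta_pos": [0,-0.3,0],"yaw": 0,"jaw": 40},
  ],
)

```text
clock: 18.55
eef_pos: [529.9, 94.2, 95.4]
tcp_rot: [3.142, 0.0, -0.274]
contact_force: [0.5, -0.5, -3.8]
opening: 0.522
grasp_force: 43.0
```

Emit:
play_rows(
  steps=[
    {"delta_pos": [0,-0.06,0],"yaw": 0,"jaw": 40},
    {"delta_pos": [0,-0.12,0],"yaw": 0,"jaw": 40},
    {"delta_pos": [0,-0.18,0],"yaw": 0,"jaw": 40},
    {"delta_pos": [0,-0.24,0],"yaw": 0,"jaw": 40},
    {"delta_pos": [0,-0.3,0],"yaw": 0,"jaw": 40},
    {"delta_pos": [0,-0.3,0],"yaw": 0,"jaw": 40},
    {"delta_pos": [0,-0.3,0],"yaw": 0,"jaw": 40},
    {"delta_pos": [0,-0.3,0],"yaw": 0,"jaw": 40},
  ],
)

```text
clock: 19.35
eef_pos: [530.8, 97.0, 95.4]
tcp_rot: [3.142, -0.0, -0.274]
contact_force: [0.2, 0.7, -3.1]
opening: 0.525
grasp_force: 43.0
```

Emit:
play_rows(
  steps=[
    {"delta_pos": [0,-0.06,0],"yaw": 0,"jaw": 40},
    {"delta_pos": [0,-0.12,0],"yaw": 0,"jaw": 40},
    {"delta_pos": [0,-0.18,0],"yaw": 0,"jaw": 40},
    {"delta_pos": [0,-0.24,0],"yaw": 0,"jaw": 40},
    {"delta_pos": [0,-0.3,0],"yaw": 0,"jaw": 40},
    {"delta_pos": [0,-0.3,0],"yaw": 0,"jaw": 40},
    {"delta_pos": [0,-0.3,0],"yaw": 0,"jaw": 40},
    {"delta_pos": [0,-0.3,0],"yaw": 0,"jaw": 40},
  ],
)

```text
clock: 20.15
eef_pos: [531.6, 99.9, 95.4]
tcp_rot: [3.142, -0.0, -0.274]
contact_force: [-0.1, -0.5, -3.9]
opening: 0.521
grasp_force: 43.0
```

Emit:
play_rows(
  steps=[
    {"delta_pos": [0,-0.06,0],"yaw": 0,"jaw": 40},
    {"delta_pos": [0,-0.12,0],"yaw": 0,"jaw": 40},
    {"delta_pos": [0,-0.18,0],"yaw": 0,"jaw": 40},
    {"delta_pos": [0,-0.24,0],"yaw": 0,"jaw": 40},
    {"delta_pos": [0,-0.3,0],"yaw": 0,"jaw": 40},
    {"delta_pos": [0,-0.3,0],"yaw": 0,"jaw": 40},
    {"delta_pos": [0,-0.3,0],"yaw": 0,"jaw": 40},
    {"delta_pos": [0,-0.3,0],"yaw": 0,"jaw": 40},
  ],
)

```text
clock: 20.95
eef_pos: [532.4, 102.8, 95.4]
tcp_rot: [3.142, -0.0, -0.274]
contact_force: [-0.1, 0.3, -3.6]
opening: 0.521
grasp_force: 43.0
```

Emit:
play_rows(
  steps=[
    {"delta_pos": [0,-0.06,0],"yaw": 0,"jaw": 40},
    {"delta_pos": [0,-0.12,0],"yaw": 0,"jaw": 40},
    {"delta_pos": [0,-0.18,0],"yaw": 0,"jaw": 40},
    {"delta_pos": [0,-0.24,0],"yaw": 0,"jaw": 40},
    {"delta_pos": [0,-0.3,0],"yaw": 0,"jaw": 40},
    {"delta_pos": [0,-0.3,0],"yaw": 0,"jaw": 40},
    {"delta_pos": [0,-0.3,0],"yaw": 0,"jaw": 40},
    {"delta_pos": [0,-0.3,0],"yaw": 0,"jaw": 40},
  ],
)

```text
clock: 21.75
eef_pos: [533.2, 105.7, 95.4]
tcp_rot: [3.142, 0.0, -0.274]
contact_force: [-0.2, 0.8, -3.9]
opening: 0.523
grasp_force: 43.0
```

Emit:
play_rows(
  steps=[
    {"delta_pos": [0,-0.06,0],"yaw": 0,"jaw": 40},
    {"delta_pos": [0,-0.12,0],"yaw": 0,"jaw": 40},
    {"delta_pos": [0,-0.18,0],"yaw": 0,"jaw": 40},
    {"delta_pos": [0,-0.24,0],"yaw": 0,"jaw": 40},
    {"delta_pos": [0,-0.3,0],"yaw": 0,"jaw": 40},
    {"delta_pos": [0,-0.3,0],"yaw": 0,"jaw": 40},
    {"delta_pos": [0,-0.3,0],"yaw": 0,"jaw": 40},
    {"delta_pos": [0,-0.3,0],"yaw": 0,"jaw": 40},
  ],
)

```text
clock: 22.55
eef_pos: [534.0, 108.6, 95.4]
tcp_rot: [3.142, 0.0, -0.274]
contact_force: [0.2, -0.7, -3.6]
opening: 0.523
grasp_force: 43.0
```

Emit:
play_rows(
  steps=[
    {"delta_pos": [0,-0.06,0],"yaw": 0,"jaw": 40},
    {"delta_pos": [0,-0.12,0],"yaw": 0,"jaw": 40},
    {"delta_pos": [0,-0.18,0],"yaw": 0,"jaw": 40},
    {"delta_pos": [0,-0.24,0],"yaw": 0,"jaw": 40},
    {"delta_pos": [0,-0.3,0],"yaw": 0,"jaw": 40},
    {"delta_pos": [0,-0.3,0],"yaw": 0,"jaw": 40},
    {"delta_pos": [0,-0.3,0],"yaw": 0,"jaw": 40},
    {"delta_pos": [0,-0.3,0],"yaw": 0,"jaw": 40},
  ],
)

```text
clock: 23.35
eef_pos: [534.9, 111.5, 95.4]
tcp_rot: [3.142, 0.0, -0.274]
contact_force: [-0.7, 0.4, -4.0]
opening: 0.521
grasp_force: 43.0
```

Emit:
play_rows(
  steps=[
    {"delta_pos": [0,-0.06,0],"yaw": 0,"jaw": 40},
    {"delta_pos": [0,-0.12,0],"yaw": 0,"jaw": 40},
    {"delta_pos": [0,-0.18,0],"yaw": 0,"jaw": 40},
    {"delta_pos": [0,-0.24,0],"yaw": 0,"jaw": 40},
    {"delta_pos": [0,-0.3,0],"yaw": 0,"jaw": 40},
    {"delta_pos": [0,-0.3,0],"yaw": 0,"jaw": 40},
    {"delta_pos": [0,-0.3,0],"yaw": 0,"jaw": 40},
    {"delta_pos": [0,-0.3,0],"yaw": 0,"jaw": 40},
  ],
)

```text
clock: 24.15
eef_pos: [535.7, 114.4, 95.4]
tcp_rot: [3.142, -0.0, -0.274]
contact_force: [-0.8, -0.5, -4.3]
opening: 0.521
grasp_force: 43.0
```

Emit:
play_rows(
  steps=[
    {"delta_pos": [0,-0.06,0],"yaw": 0,"jaw": 40},
    {"delta_pos": [0,-0.12,0],"yaw": 0,"jaw": 40},
    {"delta_pos": [0,-0.18,0],"yaw": 0,"jaw": 40},
    {"delta_pos": [0,-0.24,0],"yaw": 0,"jaw": 40},
    {"delta_pos": [0,-0.3,0],"yaw": 0,"jaw": 40},
    {"delta_pos": [0,-0.3,0],"yaw": 0,"jaw": 40},
    {"delta_pos": [0,-0.3,0],"yaw": 0,"jaw": 40},
    {"delta_pos": [0,-0.3,0],"yaw": 0,"jaw": 40},
  ],
)

```text
clock: 24.95
eef_pos: [536.1, 115.8, 95.5]
tcp_rot: [3.139, 0.0, -0.274]
contact_force: [-2.8, -8.9, 0.7]
opening: 0.521
grasp_force: 43.4
```

```bash
python3 st.py
```

```text
x,y ag -2.213163237491982 -10.345566732886342 Fx,Fy -0.32626447850889934 -9.291559908875875 0.7283460001925193 [-1.58878954  0.32902214 -0.01699241]
```

Emit:
play_rows(
  steps=[
    {"delta_pos": [0,-0.02,0],"yaw": 0,"jaw": 40},
    {"delta_pos": [0,-0.04,0],"yaw": 0,"jaw": 40},
    {"delta_pos": [0,-0.05,0],"yaw": 0,"jaw": 40},
    {"delta_pos": [0,-0.05,0],"yaw": 0,"jaw": 40},
    {"delta_pos": [0,-0.05,0],"yaw": 0,"jaw": 40},
    {"delta_pos": [0,-0.05,0],"yaw": 0,"jaw": 40},
    {"delta_pos": [0,-0.05,0],"yaw": 0,"jaw": 40},
    {"delta_pos": [0,-0.05,0],"yaw": 0,"jaw": 40},
  ],
)

```text
clock: 25.75
eef_pos: [536.0, 115.9, 95.6]
tcp_rot: [3.138, 0.0, -0.274]
contact_force: [-1.8, -11.1, 2.4]
opening: 0.524
grasp_force: 43.6
```

```bash
python3 st.py
```

```text
x,y ag -2.255287100798003 -10.323123922228273 Fx,Fy 1.3101319811095649 -11.135978156218858 2.3734215494004793 [-1.96693898  0.47855874 -0.0447715 ]
```

Emit:
play_rows(
  steps=[
    {"delta_pos": [0,-0.02,0],"yaw": 0,"jaw": 40},
    {"delta_pos": [0,-0.02,0],"yaw": 0,"jaw": 40},
    {"delta_pos": [0,-0.02,0],"yaw": 0,"jaw": 40},
    {"delta_pos": [0,-0.02,0],"yaw": 0,"jaw": 40},
    {"delta_pos": [0,-0.02,0],"yaw": 0,"jaw": 40},
    {"delta_pos": [0,-0.02,0],"yaw": 0,"jaw": 40},
    {"delta_pos": [0,-0.02,0],"yaw": 0,"jaw": 40},
    {"delta_pos": [0,-0.02,0],"yaw": 0,"jaw": 40},
  ],
)

```text
clock: 26.55
eef_pos: [536.1, 115.9, 95.6]
tcp_rot: [3.138, 0.0, -0.273]
contact_force: [-2.4, -11.8, 3.6]
opening: 0.52
grasp_force: 43.6
```

Emit:
play_rows(
  steps=[
    {"delta_pos": [0,0,0],"yaw": 0,"jaw": 40},
    {"delta_pos": [0,0,0],"yaw": 0,"jaw": 40},
    {"delta_pos": [0,0,0],"yaw": 0,"jaw": 40},
    {"delta_pos": [0,0,0],"yaw": 0,"jaw": 40},
    {"delta_pos": [0,0,0],"yaw": 0,"jaw": 40},
    {"delta_pos": [0,0,0],"yaw": 0,"jaw": 40},
    {"delta_pos": [0,0,0],"yaw": 0,"jaw": 40},
    {"delta_pos": [0,0,0],"yaw": 0,"jaw": 40},
  ],
)

```text
clock: 27.35
eef_pos: [536.1, 115.9, 95.6]
tcp_rot: [3.138, 0.0, -0.273]
contact_force: [-2.3, -12.2, 3.7]
opening: 0.524
grasp_force: 43.6
```

```bash
python3 st.py
```

```text
x,y ag -2.2187938913017002 -10.266792736347146 Fx,Fy 1.0741659083795339 -12.346515820044822 3.7310343555688976 [-2.23367084  0.484345   -0.04129601]
```

Emit:
play_rows(
  steps=[
    {"delta_pos": [0,0.04,0.01],"yaw": 0,"jaw": 40},
    {"delta_pos": [0,0.08,0.02],"yaw": 0,"jaw": 40},
    {"delta_pos": [0,0.12,0.02],"yaw": 0,"jaw": 40},
    {"delta_pos": [0,0.12,0.02],"yaw": 0,"jaw": 40},
    {"delta_pos": [0,0.12,0.02],"yaw": 0,"jaw": 40},
    {"delta_pos": [0,0.12,0.02],"yaw": 0,"jaw": 40},
    {"delta_pos": [0,0.12,0.02],"yaw": 0,"jaw": 40},
    {"delta_pos": [0,0.12,0.02],"yaw": 0,"jaw": 40},
  ],
)

```text
clock: 28.15
eef_pos: [536.1, 115.8, 95.4]
tcp_rot: [3.14, 0.0, -0.274]
contact_force: [-2.0, -7.1, 0.8]
opening: 0.52
grasp_force: 43.4
```

```bash
python3 st.py
```

```text
x,y ag -2.1380474193839216 -10.399836375340707 Fx,Fy 0.006590011672946591 -7.33947401328085 0.7934233900930469 [-1.20257313  0.28068454  0.04314092]
```

Emit:
play_rows(
  grip_force=20,
  steps=[
    {"delta_pos": [0,0,0],"yaw": 0,"jaw": 50},
    {"delta_pos": [0,0,0],"yaw": 0,"jaw": 54},
    {"delta_pos": [0,0,0],"yaw": 0,"jaw": 58},
    {"delta_pos": [0,0,0],"yaw": 0,"jaw": 62},
    {"delta_pos": [0,0,0],"yaw": 0,"jaw": 68},
    {"delta_pos": [0,0,0],"yaw": 0,"jaw": 76},
    {"delta_pos": [0,0,0],"yaw": 0,"jaw": 82},
    {"delta_pos": [0,0,0],"yaw": 0,"jaw": 82},
  ],
)

```text
clock: 28.95
eef_pos: [536.4, 116.8, 95.2]
tcp_rot: [-3.141, -0.0, -0.274]
contact_force: [-0.0, -0.4, -0.5]
opening: 0.818
grasp_force: 0.0
```

```bash
python3 st.py
```

```text
x,y ag -2.155249093474863 -9.288325204323622 Fx,Fy 0.08870900001497846 -0.40995288680044234 -0.5109522584057404 [ 0.02193862  0.00931712 -0.00457546]
```

Free. Retreat straight up, then aside (−y).

Emit:
play_rows(
  steps=[
    {"delta_pos": [0,0,-1],"yaw": 0,"jaw": 82},
    {"delta_pos": [0,0,-2.5],"yaw": 0,"jaw": 82},
    {"delta_pos": [0,0,-5],"yaw": 0,"jaw": 82},
    {"delta_pos": [0,0,-8],"yaw": 0,"jaw": 82},
    {"delta_pos": [0,0,-11],"yaw": 0,"jaw": 82},
    {"delta_pos": [0,0,-14],"yaw": 0,"jaw": 82},
    {"delta_pos": [0,4,-15],"yaw": 0,"jaw": 82},
    {"delta_pos": [0,8,-15],"yaw": 0,"jaw": 82},
  ],
)

```text
clock: 29.75
eef_pos: [515.8, 39.6, 248.1]
tcp_rot: [-3.14, -0.004, -0.272]
contact_force: [0.8, -0.4, -0.4]
opening: 0.821
grasp_force: 0.0
```

Emit:
play_rows(
  steps=[
    {"delta_pos": [0,4,0],"yaw": 0,"jaw": 82},
    {"delta_pos": [0,8,0],"yaw": 0,"jaw": 82},
    {"delta_pos": [0,12,0],"yaw": 0,"jaw": 82},
    {"delta_pos": [0,16,0],"yaw": 0,"jaw": 82},
    {"delta_pos": [0,20,0],"yaw": 0,"jaw": 82},
    {"delta_pos": [0,23,0],"yaw": 0,"jaw": 82},
    {"delta_pos": [0,25,0],"yaw": 0,"jaw": 82},
    {"delta_pos": [0,25,0],"yaw": 0,"jaw": 82},
  ],
)

```text
clock: 30.55
eef_pos: [446.4, -202.9, 245.9]
tcp_rot: [3.141, -0.001, -0.277]
contact_force: [0.9, 0.6, -0.4]
opening: 0.819
grasp_force: 0.0
```

Run:
```python
from h import *
a,d=vision.grab_frame("scene");b,d2=vision.grab_frame("top")
o=np.hstack([cv2.resize(x,None,fx=f,fy=f,interpolation=cv2.INTER_CUBIC)[:420,:400] for x,f in((a[150:260,320:470],2.66),(b[110:270,90:270],2.2))])
cv2.imwrite("pics/f.png",o[:,:,::-1]) if False else None
A=cv2.resize(a[150:260,320:470],(400,293));B=cv2.resize(b[110:270,90:270],(396,352))
o=np.zeros((352,796,3),np.uint8);o[:293,:400]=A;o[:,400:]=B;cv2.imwrite("pics/f.png",o[:,:,::-1])
C=np.array([541,125.2]);u=np.array([.2712,.9625]);x=np.array([.9625,-.2712])
for n,cam,dd,bx in(("top","top",d2,(95,125,260,255)),("scene","scene",d,(330,150,450,235))):
    m=np.zeros(dd.shape,bool);m[bx[1]:bx[3],bx[0]:bx[2]]=1
    P,_=cloud(cam,dd,m);Q=np.c_[(P[:,:2]-C)@x,(P[:,:2]-C)@u,P[:,2]]
    k=(abs(Q[:,0]+1)<22)&(Q[:,1]>16)&(Q[:,1]<38)&(Q[:,2]>60);q=Q[k];c=np.linalg.lstsq(np.c_[q[:,:2],np.ones(len(q))],q[:,2],rcond=None)[0]
    print(n,len(q),c,np.median(q[:,2]))
    k=(Q[:,2]>125)&(Q[:,2]<145);
    if k.sum()>20: print("rim",cv2.minAreaRect(Q[k][:,:2].astype(np.float32)),np.median(Q[k][:,2]))
```

```text
Traceback (most recent call last):
ValueError: all the input array dimensions except for the concatenation axis must match exactly, but along dimension 0, the array at index 0 has size 293 and the array at index 1 has size 352
```

Run:
```python
from h import *
a,d=vision.grab_frame("scene");b,d2=vision.grab_frame("top")
A=cv2.resize(a[150:260,320:470],(400,293));B=cv2.resize(b[110:270,90:270],(396,352))
o=np.zeros((352,796,3),np.uint8);o[:293,:400]=A;o[:,400:]=B;cv2.imwrite("pics/f.png",o[:,:,::-1])
C=np.array([541,125.2]);u=np.array([.2712,.9625]);x=np.array([.9625,-.2712])
for cam,dd,bx in(("top",d2,(95,125,260,255)),("scene",d,(330,150,450,235))):
    m=np.zeros(dd.shape,bool);m[bx[1]:bx[3],bx[0]:bx[2]]=1
    P,_=cloud(cam,dd,m);Q=np.c_[(P[:,:2]-C)@x,(P[:,:2]-C)@u,P[:,2]]
    q=Q[(abs(Q[:,0]+1)<22)&(Q[:,1]>16)&(Q[:,1]<38)&(Q[:,2]>60)];print(cam,len(q),np.median(q[:,2]))
    k=(Q[:,2]>125)&(Q[:,2]<145)
    if k.sum()>20: print("rim",cv2.minAreaRect(Q[k][:,:2].astype(np.float32)),np.median(Q[k][:,2]))
```

```text
top 76 79.60576631882469
rim ((-0.2675743103027344, -13.117595672607422), (49.09589767456055, 46.73641586303711), 89.80907440185547) 133.2823968110556
scene 9 78.06777363771232
rim ((0.3663749694824219, -11.04762077331543), (49.535491943359375, 52.897552490234375), 0.1949853152036667) 130.8963378580621
```

View pics/f.png

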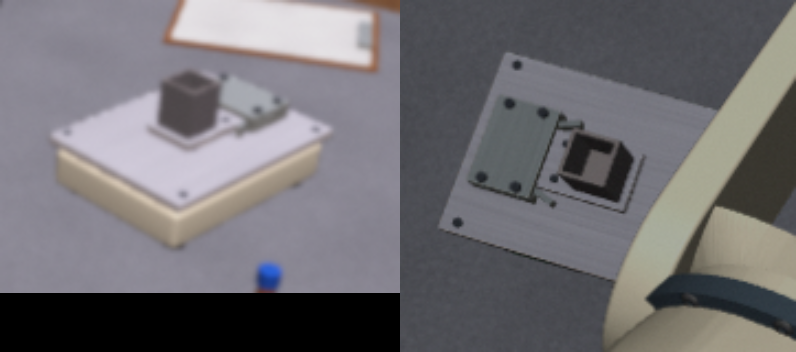

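The left view shows the holder standing flat on the deck at (190,110). The right view shows its toe under the block, square to it, with the cup at (597,165) and the gripper clear.

```bash
python3 -c "
from rig import r
print(r.sense()['clock'],r.sign_off())"
```

```text
the job is handed in; nothing more can be done
30.75 None
```

I handed the job in at 30.75 s: the holder's toe met the hidden stop about 48 mm behind the mouth by camera estimate, I pressed it there at about 11–12 N for over a second, then released it flat on the deck, and nothing else was touched.

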